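Put the microscope optics away on their seats

TASK

Put the microscope's optics away on their two cream seats, one part at a time in this order: on the wide seat stack the open metal spacer ring, then the objective with its narrow end down in the ring's hole, then the flat round cap over the objective's lens; last, stand the eyepiece, tube down, in the hole of the narrow seat. Let every part settle fully home and upright, never tip the objective or the eyepiece over, and leave the dropper bottle, the small jar and the black knob standing where they are.

Things in the scene. Friction and masses are not known exactly. Their poses are not given: they have to be found in the camera images.
- wide_seat: Fixed low cream disc, 88 mm across and 12 mm high, with a round recess in its top: 66 mm across, 5 mm deep, dark floor at 7 mm above the table. Origin: centre of its underside, z up. Round, so yaw means nothing.
- narrow_seat: Fixed cream round socket, 64 mm across and 26 mm high, with a central round hole: 36 mm across, 18 mm deep, dark floor at 8 mm above the table. Origin: centre of its underside, z up. Round, so yaw means nothing.
- spacer_ring: Loose plain aluminium ring lying flat, open right through: outside 60 mm, hole 44 mm, 22 mm high. It sits in the wide seat's recess, its underside 7 mm above the seat's underside. About 90 g. Origin: centre of its underside, z up. Round, so yaw means nothing.
- objective: Loose stepped black lens barrel, 48 mm high, standing lens up on its narrow steel end. From below: steel spigot 38 mm across and 8 mm high; black body 52 mm across from 8 to 38 mm; neck 44 mm across from 38 to 48 mm with a bluish lens in its flat top. In place the spigot is in the ring's hole and the body rests on the ring, so its underside is 14 mm above the ring's. About 280 g. Origin: centre of its underside, z up. Round, so yaw means nothing.
- cap: Loose flat black round cap, 56 mm across and 14 mm high, closed top with a grey disc, lying open side down: inside it is hollow, 50 mm across and 8 mm deep. It goes over the objective's neck and rests on the neck's top, its underside 40 mm above the objective's. About 40 g. Origin: centre of its underside, z up. Round, so yaw means nothing.
- eyepiece: Loose eyepiece, 60 mm high, standing on its steel tube: tube 30 mm across from 0 to 25 mm, black body 42 mm across from 25 to 50 mm, rubber eyecup tapering to 34 mm across at 60 mm, small bluish lens in its top. In place the tube stands on the floor of the narrow seat's hole, its underside 8 mm above the seat's. About 140 g. Origin: centre of its underside, z up. Round, so yaw means nothing.
- dropper_bottle: Bystander: loose small amber bottle with a white cap, 32 mm across and 58 mm high, standing among the parts. Origin: centre of its underside, z up. Round, so yaw means nothing.
- jar: Bystander: loose small white jar with a metal lid, 38 mm across and 36 mm high, standing among the parts. Origin: centre of its underside, z up. Round, so yaw means nothing.
- knob: Bystander: loose small black knob with a steel disc on top, 26 mm across and 18 mm high, standing among the parts. Origin: centre of its underside, z up. Round, so yaw means nothing.
Mind the look-alikes: they are no part of the job. Leave any blue or turquoise look-alike of the cap alone.

How it is judged:
By the outcome, as a careful person would: the job done as asked, in the order asked, and still so for the second after the job is handed in, with the robot touching nothing.
It also fails if it takes over 96 s, if anything falls off the work surface, if the arm or the gripper's body presses on something with over 40 N, if the wrist force passes 120 N, or if a joint passes its speed limit or range.

ROBOT

A 6-joint arm with a two-finger parallel gripper is mounted at the origin on the work surface. World frame = base frame: x ahead of the robot, y to its left, z up, the work surface at z = 0. Lengths are in m, angles in degrees, forces in N, time in s.
With the tool pointing down it reaches from about 0.4 to 0.825 m from the base axis. Payload 7 kg.
Tool frame: the origin (TCP) lies midway between the tips of the shut fingers; the grasp point (between the pads) lies 19 mm behind it; y points along the fingers, z is the direction in which the jaws open and shut, and the axes are right-handed (so a half turn about y gives the same grasp; the last joint's range is limited). The gripper opens to 88 mm and grips with 3 to 60 N. Pads are 19 mm wide; open, the fingers measure 130 mm over their backs; the gripper's body (78 mm by 193 mm) begins 47 mm behind the grasp point.
Start: joints at [87.382, 20.546, 0.682, 0, -70.136, -16.507], TCP at [0.221, 0.638, 0.227] pointing down, gripper open.
Joint ranges: [-176.03, 176.03], [-82.01, 121.73], [-58.28, 71.71], [-173.87, 95.51], [-174.79, -0.11], [-173.66, 173.66]. Speed limits (degrees/s): [136.94, 136.94, 172.46, 180, 180, 180].

INTERFACE

Orientations are given as [roll, pitch, yaw] about the fixed x, y, z axes, in that order (R = Rz(yaw) Ry(pitch) Rx(roll)).
In Python, from plant import ctrl gives the robot as it stands.
- The arm moves only by the tool step_arm, never from a script. Its argument "rows" is a list that holds one entry, the list of rows, each a list of 7 numbers: the gripper command: -1 is shut, 1 is fully open, values between are in proportion, then the shift along the world's x, y, z in cm, then the turn, a rotation vector about the world's x, y, z in degrees. In form: [[[fingers, tx, ty, tz, rx, ry, rz], ...]]. A call has 1 to 12 rows; each row shifts and turns the commanded pose from where the row before left it; what a row does not reach is not made up. A row lasts 1/8 s, in which the tool goes at most 62.5 mm and 10.7 degrees, less where a joint would pass 70% of its speed; a pose out of reach is approached as far as the arm can. A call is refused whole if a number of a shift passes 6.25 or a number of a turn 10.7, either way. A call with a gripper value outside its range is refused whole. The fingers move at their own pace and stop on an object; the grip force is fixed at half the most. Time passes only in rows, so rows that do not move let the fingers close. It gives the time, the measured TCP pose, the force and the opening at its end, in the units of the state.
- ctrl.get_obs(): the state, without advancing time (a new reading comes with each control period).
- ctrl.snapshot(name): name is "scene" or "side" or "wrist"; returns the picture (400x640x3 uint8, blue, green, red); there is no depth.
- ctrl.camera_params(name): a dict with "vertical_fov" (degrees; the focal length in pixels is half the picture's height over the tangent of half this angle, whatever the lens; pixels are square), "cx", "cy" (the principal point, pixels), "rvec" (rotation vector, rad) and "tvec" (3), from world to camera coordinates, as OpenCV has them. Camera axes: x right, y down, z forward; pixel columns grow to the right and rows downward; lengths in m; the calibration is good to about 2 mm. A picture is of the moment at which its call begins: read the wrist's pose just before it. camera_params takes no time and is no camera call; for the wrist camera it gives the pose at the moment of the call.
- ctrl.close_job(): hands the job in, once; it reports no verdict.
The state is a dict: "clock": time; "joint_pos": joint angles; "qvel": joint speeds; "tau": joint torques, N m; "tool_pos": TCP position; "orientation": TCP orientation; "force": force on the tool from outside, world axes, zero at the start; "moment": the same for the moment, N m; "opening": finger opening in m.
Only numpy, scipy, OpenCV 4.12 (cv2) and the standard library are available. Lean on these libraries where they do the work, as an engineer would, in place of code of your own. Each camera call takes 0.05 s, during which the arm holds its last target. There are 200 camera calls.

## Working session

There is one attempt and no reset: what is moved stays moved. The work goes in short steps, Python scripts to look and compute and a tool call to move; the robot and the scene stay as the last step left them, time stands still between calls to the robot, and variables do not carry over. Pictures are saved under pics/ and viewed, about 12 in all and at most 16, crops included, and the job is handed in when it is done.

Besides the shell and the picture viewer there is one more tool, called after "Emit:" as a command line: name --argument value ..., lists and objects as JSON in quotes. step_arm: Moves the arm, as the interface text tells. Its arguments: {"type":"object","properties":{"rows":{"type":"array"}},"required":["rows"]}

```bash
ls; mkdir -p pics
python3 - <<'E'
from plant import ctrl
import cv2
print(ctrl.get_obs())
for n in ["scene","side"]:
    print(n,ctrl.camera_params(n)); cv2.imwrite(f"pics/{n}0.png",ctrl.snapshot(n))
E
```

```text
pics
{'clock': 0.0, 'joint_pos': array([ 8.73808728e+01,  2.05914942e+01,  6.33222639e-01, -2.00784863e-02,
       -7.01356014e+01, -1.65059519e+01]), 'qvel': array([-0.03584562, -0.02937226,  0.08140664,  0.02061215, -0.03451681,
        0.01585952]), 'tau': array([ 6.23291089e-05, -5.82719707e+01,  2.93037558e+01,  6.99671522e+00,
        6.81251142e-03, -1.67617941e-04]), 'tool_pos': array([0.22102702, 0.63726443, 0.22561797]), 'orientation': array([-8.99046324e+01,  8.57616473e-03,  1.60868090e+02]), 'force': array([-0.3393847 , -0.65943409, -0.19289323]), 'moment': array([0.04025377, 0.00457743, 0.07583513]), 'opening': 0.08762549950497393}
scene {'vertical_fov': 49.4884973078543, 'cx': 319.22494639482795, 'cy': 207.94419977275408, 'rvec': array([ 2.16983317,  1.42186262, -0.42601859]), 'tvec': array([-0.20625376, -0.40269462,  1.37406772])}
side {'vertical_fov': 46.29107972141462, 'cx': 318.66998226265775, 'cy': 199.81908454309797, 'rvec': array([ 2.36579268, -0.2071948 ,  0.09750724]), 'tvec': array([-0.53284488,  0.0556533 ,  0.90863198])}
```

View pics/scene0.png

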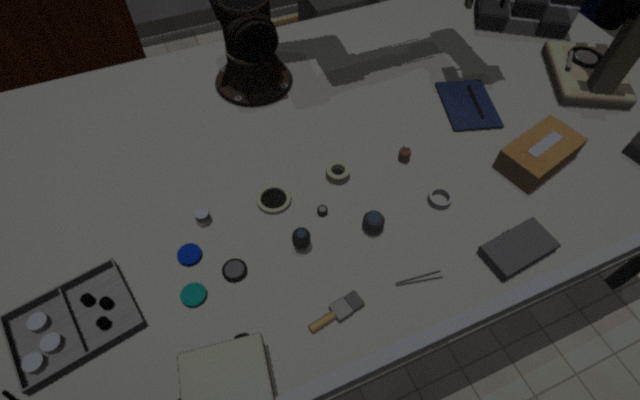

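View pics/side0.png

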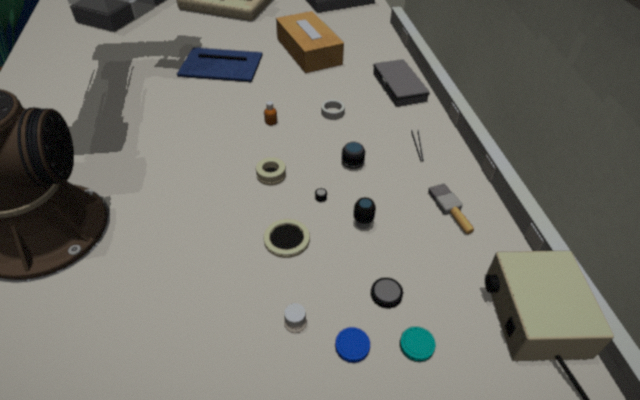

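Scene view: ring (440,199), objective (373,222), eyepiece (301,238), cap (234,270), wide seat (274,199), narrow seat (338,173), knob (322,210), jar (203,216), bottle (404,154), and blue and teal look-alike discs (189,254) and (193,294). Possible confusions: ring with the narrow seat (cream, thicker) and objective with the eyepiece (smaller). The cap could be mistaken for the blue or teal discs.

```bash
cat > h.py <<'E'
import numpy as np, cv2
from plant import ctrl
def cam(n):
    p=ctrl.camera_params(n); f=200/np.tan(np.radians(p["vertical_fov"]/2))
    K=np.array([[f,0,p["cx"]],[0,f,p["cy"]],[0,0,1]]); R=cv2.Rodrigues(np.array(p["rvec"]))[0]
    return K,R,np.array(p["tvec"]).ravel()
def cast(c,px,z):
    K,R,t=c; o=-R.T@t; d=R.T@np.linalg.inv(K)@np.array([px[0],px[1],1.]); return (o+d*(z-o[2])/d[2])
def proj(c,X):
    K,R,t=c; q=K@(R@np.array(X)+t); return q[:2]/q[2]
E
python3 - <<'E'
from h import *
P=dict(ring=((440,199),(333,109),.015),obj=((373,215),(353,148),.048),eye=((301,232),(365,203),.06),cap=((234,268),(387,290),.014),wide=((274,199),(287,237),.012),narrow=((338,170),(270,166),.026),knob=((322,208),(321,192),.018),jar=((202,212),(295,310),.036),bottle=((405,148),(270,105),.058),blue=((189,253),(353,343),.01),teal=((193,293),(418,342),.01))
a,b=cam("scene"),cam("side")
for k,(s,d,z) in P.items(): print(k,cast(a,s,z)[:2].round(3),cast(b,d,z)[:2].round(3))
o=ctrl.get_obs();w=cam("wrist");print("wrist cam pos",(-w[1].T@w[2]).round(3),"axis",w[1][2].round(3), w[0][0,0])
c=[cv2.resize(ctrl.snapshot("scene")[130:310,150:480],None,fx=2.4,fy=2.4,interpolation=3)]
cv2.imwrite("pics/crop1.png",c[0]);cv2.imwrite("pics/wrist0.png",ctrl.snapshot("wrist"))
E
```

```text
ring [0.634 0.281] [0.628 0.277]
obj [0.628 0.087] [0.631 0.082]
eye [ 0.611 -0.091] [ 0.613 -0.093]
cap [ 0.613 -0.257] [ 0.614 -0.258]
wide [ 0.467 -0.106] [ 0.46  -0.111]
narrow [0.454 0.078] [0.449 0.079]
knob [ 0.543 -0.007] [ 0.544 -0.009]
jar [ 0.452 -0.282] [ 0.452 -0.283]
bottle [0.479 0.26 ] [0.471 0.257]
blue [ 0.533 -0.341] [ 0.535 -0.341]
teal [ 0.634 -0.357] [ 0.637 -0.358]
wrist cam pos [0.293 0.613 0.383] axis [-0.267  0.091 -0.959] 278.39762350626637
```

View pics/crop1.png

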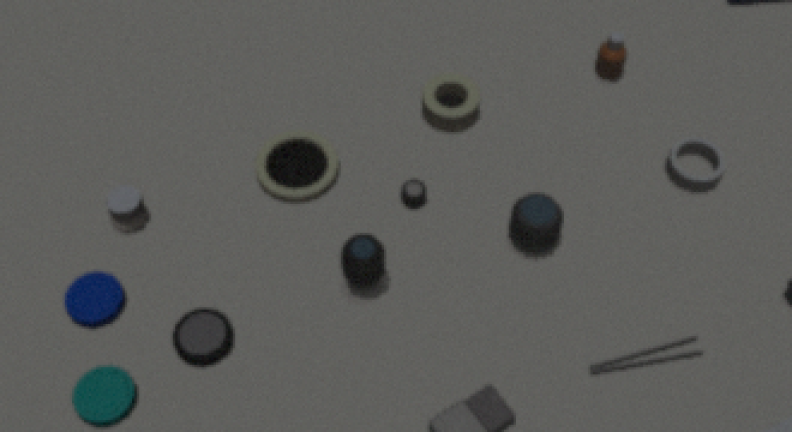

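View pics/wrist0.png

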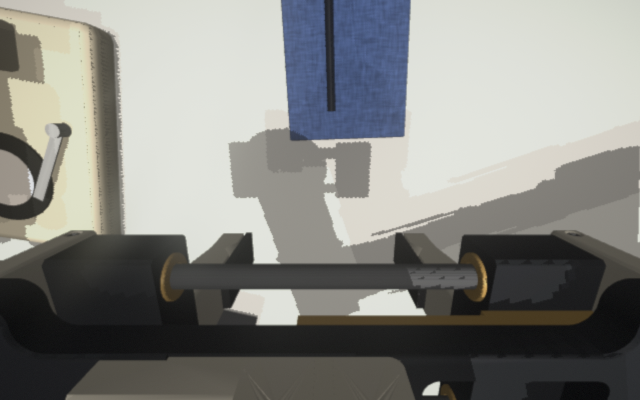

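Run:
```python
from h import *
w=cam("wrist");o=ctrl.get_obs();T=o["tool_pos"];print(T)
for px in [(320,200),(320,50),(320,230),(100,100),(540,100)]: print(px,(cast(w,px,0)-T).round(3))
for z in [0,.05,.1,.2256]: print(z,proj(w,[T[0],T[1],z]).round(0))
print(cast(cam("scene"),(468,105),0))
```

```text
[0.22106988 0.63750004 0.22601764]
(320, 200) [-0.032  0.016 -0.226]
(320, 50) [ 0.15  -0.048 -0.226]
(320, 230) [-0.076  0.031 -0.226]
(100, 100) [ 0.189  0.241 -0.226]
(540, 100) [ 0.002 -0.299 -0.226]
0 [323. 176.]
0.05 [323. 183.]
0.1 [323. 194.]
0.2256 [324. 246.]
[0.35859197 0.56382473 0.        ]
```

Emit:
step_arm --rows '[[[1, 4.1, -3.58, 0, 0, 0, 0], [1, 4.1, -3.58, 0, 0, 0, 0], [1, 4.1, -3.58, 0, 0, 0, 0], [1, 4.1, -3.58, 0, 0, 0, 0], [1, 4.1, -3.58, 0, 0, 0, 0], [1, 4.1, -3.58, -1, 0, 0, 0], [1, 4.1, -3.58, -1.5, 0, 0, 0], [1, 4.1, -3.58, -1.5, 0, 0, 0], [1, 4.1, -3.58, -1.5, 0, 0, 0], [1, 4.1, -3.58, -1.5, 0, 0, 0], [1, 0, 0, 0, 0, 0, 0]]]'

```text
clock: 1.58
tool_pos: [0.6325, 0.2761, 0.154]
orientation: [-89.8, -0.1, 160.6]
force: [-1.0, -0.2, -0.1]
opening: 0.0877
```

Run:
```python
from h import *
o=ctrl.get_obs();print(o["tool_pos"],o["orientation"],o["clock"],o["joint_pos"].round(0))
w=cam("wrist");im=ctrl.snapshot("wrist");cv2.imwrite("pics/w1.png",im)
print(proj(w,[.631,.279,.022]),proj(w,[.631,.279,0]))
```

```text
[0.63254796 0.27611163 0.15398022] [-8.98147086e+01 -1.14045613e-01  1.60612188e+02] 1.575 [ 40.  25.  -2.  -0. -63.  31.]
[321.0342902  194.45394975] [321.12331912 189.44894197]
```

View pics/w1.png

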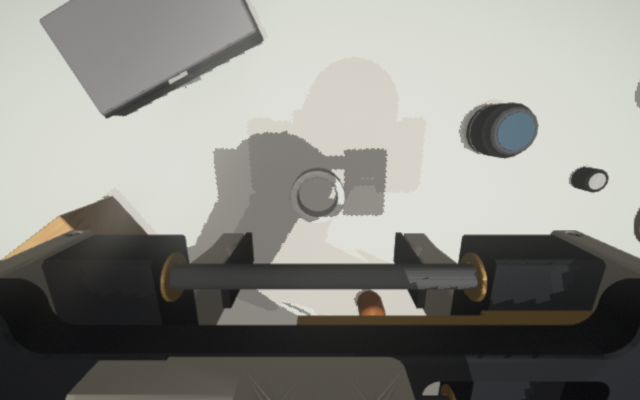

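```bash
cat >> h.py <<'E'
def circ(im,c,X,r,half=60,n=4,save=None):
    """Hough circle of world radius r near world point X (its z = plane); returns world centres"""
    u,v=proj(c,X); K,R,t=c; s=K[0,0]/(R@np.array(X)+t)[2]; x0,y0=int(u-half),int(v-half)
    x0,y0=max(x0,0),max(y0,0)
    g=cv2.resize(cv2.cvtColor(im[y0:int(v+half),x0:int(u+half)],6),None,fx=n,fy=n,interpolation=2)
    rp=r*s*n
    h=cv2.HoughCircles(g,cv2.HOUGH_GRADIENT_ALT,1.5,20,param1=100,param2=.6,minRadius=int(.9*rp),maxRadius=int(1.1*rp))
    if h is None: print("none"); h=np.zeros((1,0,3))
    b=cv2.cvtColor(g,8)
    for q in h[0][:4]:
        px=((q[0]+.5)/n-.5+x0,(q[1]+.5)/n-.5+y0)
        print("px",np.round(px,1),"r mm",round(q[2]/n/s*1000,1),"->",cast(c,px,X[2])[:2].round(4)); cv2.circle(b,(int(q[0]),int(q[1])),int(q[2]),(0,0,255),1)
    if save: cv2.imwrite(save,b)
E
python3 - <<'E'
from h import *
w=cam("wrist");im=cv2.imread("pics/w1.png")
for r in (.03,.022): circ(im,w,[.632,.28,.022],r)
circ(im,w,[.629,.085,.048],.022)
E
```

```text
px [317.2 196.1] r mm 29.2 -> [0.6297 0.2853]
none
px [513.6 130.1] r mm 21.8 -> [0.6359 0.0902]
```

Emit:
step_arm --rows '[[[1, -0.25, 0.8, -2, 0, 0, 0], [1, 0, 0, -4, 0, 0, 0], [1, 0, 0, -2.5, 0, 0, 0], [1, 0, 0, 0, 0, 0, 0], [1, 0, 0, 0, 0, 0, 0]]]'

```text
clock: 2.25
tool_pos: [0.6291, 0.2888, 0.0731]
orientation: [-90.1, 0.1, 160.9]
force: [-0.7, 0.2, 0.3]
opening: 0.0878
```

Run:
```python
from h import *
o=ctrl.get_obs();print(o["tool_pos"],o["orientation"],o["clock"])
w=cam("wrist");im=ctrl.snapshot("wrist");cv2.imwrite("pics/w2.png",im)
for r in (.03,.022): circ(im,w,[.63,.283,.022],r,save="pics/c2.png")
T=o["tool_pos"];print(proj(w,[T[0],T[1],.022]))
cv2.imwrite("pics/w2c.png",cv2.resize(im[120:330,180:470],None,fx=2.5,fy=2.5))
```

```text
[0.62907379 0.28882164 0.07313201] [-9.00763669e+01  7.61496596e-02  1.60947654e+02] 2.25
px [329.6 214.6] r mm 28.2 -> [0.6305 0.2833]
px [329.2 213.9] r mm 21.6 -> [0.6312 0.2834]
px [327.4 204.5] r mm 21.4 -> [0.639  0.2823]
[323.60990882 218.37484066]
```

View pics/w2c.png

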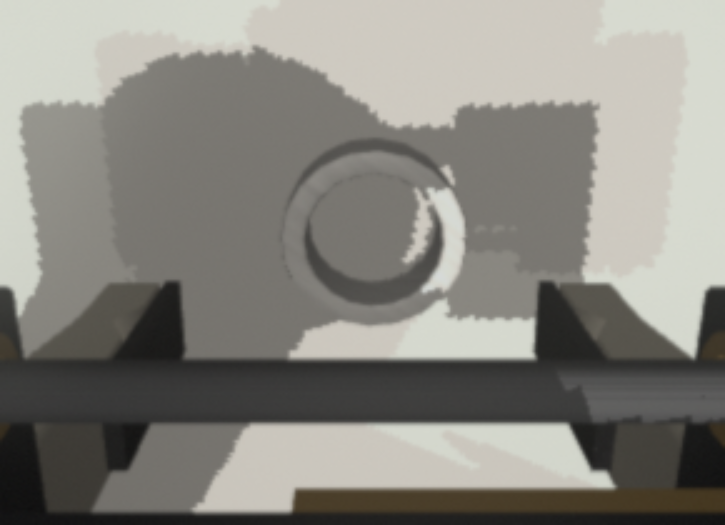

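Emit:
step_arm --rows '[[[1, 0.2, -0.45, -2, 0, 0, 0], [1, 0, 0, -2.5, 0, 0, 0], [1, 0, 0, -1.5, 0, 0, 0], [1, 0, 0, 0, 0, 0, 0], [1, 0, 0, 0, 0, 0, 0]]]'

```text
clock: 2.92
tool_pos: [0.6314, 0.2837, 0.0128]
orientation: [-90.1, 0.1, 160.9]
force: [0.2, -0.2, -0.0]
opening: 0.0877
```

Run:
```python
from h import *
for i in range(4):
    o=ctrl.get_obs();print(o["tool_pos"].round(4),o["force"].round(1),o["clock"]); im=ctrl.snapshot("wrist")
```

```text
[0.6314 0.2837 0.0128] [ 0.2 -0.2 -0. ] 2.925
[0.6314 0.2838 0.0128] [0.5 0.3 0.1] 2.975
[0.6313 0.2837 0.0128] [-0.  -1.  -0.1] 3.025
[0.6312 0.2837 0.0127] [0.5 0.1 0.5] 3.075
```

Emit:
step_arm --rows '[[[1, 0, 0, -0.4, 0, 0, 0], [-1, 0, 0, 0, 0, 0, 0], [-1, 0, 0, 0, 0, 0, 0], [-1, 0, 0, 0, 0, 0, 0], [-1, 0, 0, 0, 0, 0, 0], [-1, 0, 0, 0, 0, 0, 0], [-1, 0, 0, 0, 0, 0, 0], [-1, 0, 0, 0.5, 0, 0, 0], [-1, 0, 0, 1, 0, 0, 0], [-1, 0, 0, 0, 0, 0, 0]]]'

```text
clock: 4.38
tool_pos: [0.6314, 0.2837, 0.024]
orientation: [-90.1, 0.1, 160.9]
force: [-0.0, -0.1, -1.4]
opening: 0.0596
```

Emit:
step_arm --rows '[[[-1, 0, 0, 5, 0, 0, 0], [-1, -1, -2, 5, 0, 0, 0], [-1, -1.6, -4, 1, 0, 0, 0], [-1, -2, -5, 0, 0, 0, 0], [-1, -2, -5, 0, 0, 0, 0], [-1, -2, -5, 0, 0, 0, 0], [-1, -2, -5, 0, 0, 0, 0], [-1, -2, -5, 0, 0, 0, 0], [-1, -2, -4.2, 0, 0, 0, 0], [-1, -2.1, -4, 0, 0, 0, 0], [-1, 0, 0, 0, 0, 0, 0], [-1, 0, 0, 0, 0, 0, 0]]]'

```text
clock: 5.88
tool_pos: [0.464, -0.1088, 0.1329]
orientation: [-90.0, 0.1, 160.8]
force: [1.5, 0.7, -1.0]
opening: 0.0599
```

Run:
```python
from h import *
o=ctrl.get_obs();print(o["tool_pos"],o["orientation"],o["clock"],o["joint_pos"].round(0))
w=cam("wrist");im=ctrl.snapshot("wrist");cv2.imwrite("pics/w3.png",im)
for r in (.044,.033): circ(im,w,[.464,-.108,.012],r)
T=o["tool_pos"];circ(im,w,[T[0],T[1],T[2]+.013],.022)
circ(im,w,[T[0],T[1],T[2]+.013],.03)
```

```text
[ 0.46402636 -0.10883081  0.13294846] [-9.00300262e+01  5.79577444e-02  1.60833329e+02] 5.875 [ 11.   7. -31.   0. -52.  60.]
none
px [321.2 198. ] r mm 31.8 -> [ 0.4621 -0.1056]
px [324.1 264.6] r mm 23.0 -> [ 0.459  -0.1074]
none
```

View pics/w3.png

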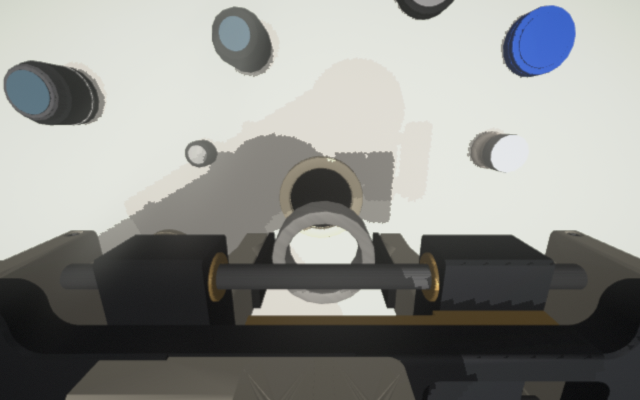

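Emit:
step_arm --rows '[[[-1, -2.8, 1, 0, 0, 0, 0], [-1, 0, 0, 0, 0, 0, 0], [-1, 0, 0, 0, 0, 0, 0]]]'

```text
clock: 6.3
tool_pos: [0.4367, -0.0981, 0.1329]
orientation: [-90.0, 0.1, 161.0]
force: [-0.6, -0.1, -0.6]
opening: 0.0598
```

Run:
```python
from h import *
o=ctrl.get_obs();print(o["tool_pos"],o["orientation"],o["clock"])
w=cam("wrist");im=ctrl.snapshot("wrist");cv2.imwrite("pics/w4.png",im)
for r in (.044,.033): circ(im,w,[.464,-.108,.012],r,save="pics/c4.png")
circ(im,w,[.611,-.092,.06],.016);circ(im,w,[.544,-.008,.018],.01)
cv2.imwrite("pics/w4c.png",cv2.resize(im[110:330,220:440],None,fx=2.6,fy=2.6))
```

```text
[ 0.43665126 -0.09807064  0.13286772] [-9.00170215e+01  5.31913565e-02  1.60971874e+02] 6.3
px [320.4 168.5] r mm 42.3 -> [ 0.4642 -0.1042]
px [322.6 169.2] r mm 32.0 -> [ 0.4627 -0.1061]
none
px [193.4 122.2] r mm 9.6 -> [ 0.5456 -0.0059]
```

View pics/w4c.png

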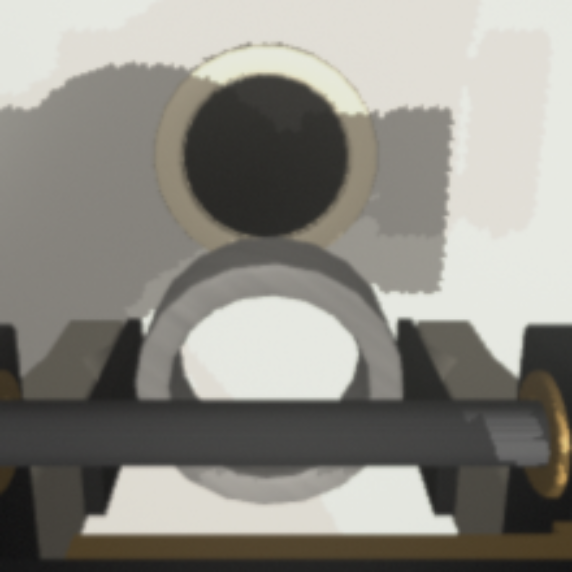

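Run:
```python
from h import *
w=cam("wrist");T=ctrl.get_obs()["tool_pos"]
print(cast(w,(323.5,257.3),T[2]+.0135)-T, proj(w,T))
```

```text
[-0.00022548  0.00013116  0.0135    ] [323.57238637 246.55429118]
```

Emit:
step_arm --rows '[[[-1, 2.63, -0.8, -2, 0, 0, 0], [-1, 0, 0, -3, 0, 0, 0], [-1, 0, 0, -3, 0, 0, 0], [-1, 0, 0, -1.7, 0, 0, 0], [-1, 0, 0, 0, 0, 0, 0], [-1, 0, 0, 0, 0, 0, 0]]]'

```text
clock: 7.1
tool_pos: [0.4629, -0.1067, 0.036]
orientation: [-90.0, 0.0, 160.9]
force: [-0.2, 0.1, -0.9]
opening: 0.0594
```

Run:
```python
from h import *
o=ctrl.get_obs();print(o["tool_pos"],o["force"],o["clock"])
w=cam("wrist");im=ctrl.snapshot("wrist");a=cv2.resize(im[160:330,220:430],None,fx=2.2,fy=2.2)
sc=ctrl.snapshot("side");b=cv2.resize(sc[200:280,235:335],None,fx=3.3,fy=3.3)
h=max(a.shape[0],b.shape[0]);p=lambda x:cv2.copyMakeBorder(x,0,h-x.shape[0],0,0,0)
cv2.imwrite("pics/w5.png",np.hstack([p(a),p(b)]));print(a.shape,b.shape)
c=cam("side");print(proj(c,[.463,-.106,.012]))
```

```text
[ 0.46286352 -0.10669832  0.03604814] [-0.2011001   0.06858937 -0.8626927 ] 7.1
(374, 462, 3) (264, 330, 3)
[287.96761169 234.7987782 ]
```

View pics/w5.png

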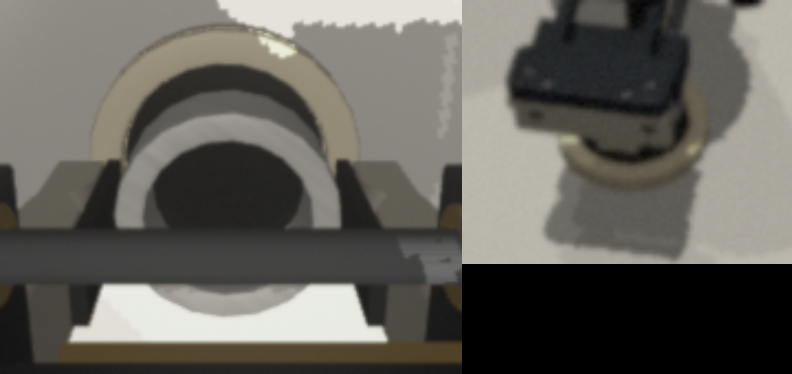

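Run:
```python
from h import *
w=cam("wrist");T=ctrl.get_obs()["tool_pos"]
d=np.array([.945,-.327])
for v,r in((189.1,.033),(170.9,.044)):
    X=cast(w,(322.5,v),.012)[:2]-r*d; print(X, (X-T[:2])@d)
```

```text
[ 0.4608262 -0.105188 ] -0.002409096629850833
[ 0.46211968 -0.10564798] -0.0010363499092448472
```

Emit:
step_arm --rows '[[[-1, -0.12, 0.09, 0, 0, 0, 0], [-1, 0, 0, -1, 0, 0, 0], [-1, 0, 0, -0.5, 0, 0, 0], [-1, 0, 0, -0.4, 0, 0, 0], [-1, 0, 0, 0, 0, 0, 0], [-1, 0, 0, 0, 0, 0, 0]]]'

```text
clock: 7.95
tool_pos: [0.4608, -0.1059, 0.0166]
orientation: [-90.0, -0.0, 160.9]
force: [-0.7, -0.6, -2.1]
opening: 0.0595
```

Emit:
step_arm --rows '[[[0.2, 0, 0, 0, 0, 0, 0], [1, 0, 0, 0, 0, 0, 0], [1, 0, 0, 0, 0, 0, 0], [1, 0, 0, 0, 0, 0, 0], [1, 0, 0, 2, 0, 0, 0], [1, 0, 0, 4, 0, 0, 0], [1, 0, 0, 5, 0, 0, 0], [1, 0, 0, 0, 0, 0, 0], [1, 0, 0, 0, 0, 0, 0]]]'

```text
clock: 9.07
tool_pos: [0.4604, -0.1058, 0.1265]
orientation: [-90.0, 0.0, 160.9]
force: [0.3, -0.6, -0.4]
opening: 0.088
```

Run:
```python
from h import *
o=ctrl.get_obs();print(o["tool_pos"],o["force"],o["clock"])
w=cam("wrist");im=ctrl.snapshot("wrist")
cv2.imwrite("pics/w6.png",cv2.resize(im[100:310,220:430],None,fx=2.6,fy=2.6))
circ(im,w,[.462,-.106,.029],.03);circ(im,w,[.462,-.106,.029],.022);circ(im,w,[.462,-.106,.012],.044)
```

```text
[ 0.46042731 -0.10584578  0.12651698] [ 0.34647131 -0.56344986 -0.38737028] 9.075
px [314.8 185.8] r mm 30.3 -> [ 0.4779 -0.1031]
px [324.5 202.2] r mm 21.3 -> [ 0.4596 -0.1065]
none
```

View pics/w6.png

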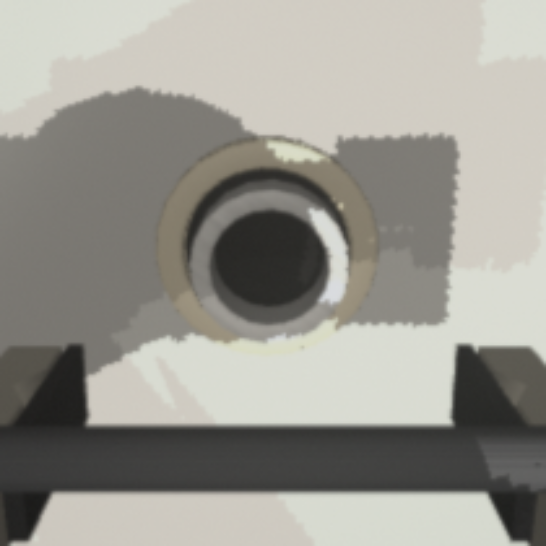

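Emit:
step_arm --rows '[[[1, 3, 3.5, 0.5, 0, 0, 0], [1, 4, 4.5, 0, 0, 0, 0], [1, 4, 4.5, 0, 0, 0, 0], [1, 4, 4.5, 0, 0, 0, 0], [1, 2.2, 2.3, 0, 0, 0, 0], [1, 0, 0, 0, 0, 0, 0], [1, 0, 0, 0, 0, 0, 0]]]'

```text
clock: 10.0
tool_pos: [0.6316, 0.0866, 0.1299]
orientation: [-89.9, -0.1, 160.9]
force: [-0.4, -0.1, 0.1]
opening: 0.0876
```

Run:
```python
from h import *
o=ctrl.get_obs();print(o["tool_pos"],o["force"],o["clock"])
w=cam("wrist");im=ctrl.snapshot("wrist")
cv2.imwrite("pics/w7.png",im)
circ(im,w,[.632,.087,.048],.022,half=80);circ(im,w,[.632,.087,.038],.026,half=80);circ(im,w,[.632,.087,.048],.02,half=80)
circ(im,w,[.611,-.091,.06],.017)
```

```text
[0.63162879 0.08660164 0.12986646] [-0.42620567 -0.06030414  0.07287893] 10.0
px [319.6 201.4] r mm 22.7 -> [0.6372 0.0882]
px [319.2 197. ] r mm 27.0 -> [0.6385 0.0882]
none
none
```

View pics/w7.png

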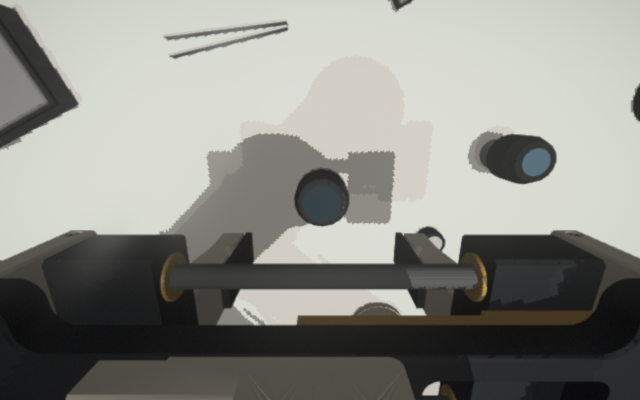

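Emit:
step_arm --rows '[[[1, 0.45, 0, -3, 0, 0, 0], [1, 0, 0, -3, 0, 0, 0], [1, 0, 0, 0, 0, 0, 0], [1, 0, 0, 0, 0, 0, 0]]]'

```text
clock: 10.55
tool_pos: [0.6376, 0.0867, 0.0728]
orientation: [-90.0, 0.1, 160.9]
force: [0.2, 0.7, 0.7]
opening: 0.0876
```

Run:
```python
from h import *
o=ctrl.get_obs();print(o["tool_pos"],o["force"],o["clock"])
w=cam("wrist");im=ctrl.snapshot("wrist")
cv2.imwrite("pics/w8.png",cv2.resize(im[140:340,200:440],None,fx=2.5,fy=2.5))
circ(im,w,[.636,.087,.048],.022,half=80);circ(im,w,[.636,.087,.048],.019,half=80)
hs=cv2.cvtColor(im,cv2.COLOR_BGR2HSV);m=((hs[...,0]>90)&(hs[...,0]<125)&(hs[...,1]>70)).astype(np.uint8);m[:120]=0;m[:,:250]=0;m[:,400:]=0
c=max(cv2.findContours(m,0,2)[0],key=cv2.contourArea);e=cv2.fitEllipse(c);print(e,cast(w,e[0],.048))
```

```text
[0.63763831 0.08673242 0.07280483] [0.24106056 0.6881525  0.67462344] 10.55
none
noneTraceback (most recent call last):
  File "<stdin>", line 7, in <module>
cv2.error: OpenCV(4.12.0) /io/opencv/modules/imgproc/src/shapedescr.cpp:361: error: (-201:Incorrect size of input array) There should be at least 5 points to fit the ellipse in function 'fitEllipseNoDirect'
```

View pics/w8.png

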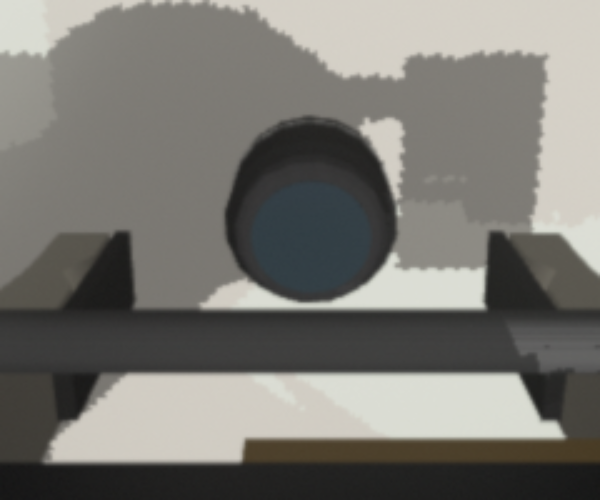

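```bash
cat >> h.py <<'E'
def lens(im,w,z,lo=8,box=(120,300,230,420)):
    a=im.astype(int);m=((a[...,0]-a[...,2])>lo).astype(np.uint8);b=np.zeros_like(m);y0,y1,x0,x1=box;b[y0:y1,x0:x1]=1;m*=b
    c=max(cv2.findContours(m,0,1)[0],key=cv2.contourArea);e=cv2.fitEllipse(cv2.convexHull(c));print("ellipse",np.round(e[0],1),np.round(e[1],1),cast(w,e[0],z).round(4));return e
E
python3 - <<'E'
from h import *
w=cam("wrist");print(cast(w,(324,235.2),.048))
lens(ctrl.snapshot("wrist"),w,.048)
E
```

```text
[0.63480447 0.08779741 0.048     ]
ellipse [324.6 234.4] [44.3 47.6] [0.6352 0.0872 0.048 ]
```

Emit:
step_arm --rows '[[[1, -0.25, 0.05, -2, 0, 0, 0], [1, 0, 0, -2.5, 0, 0, 0], [1, 0, 0, -1.4, 0, 0, 0], [1, 0, 0, 0, 0, 0, 0], [-1, 0, 0, 0, 0, 0, 0], [-1, 0, 0, 0, 0, 0, 0], [-1, 0, 0, 0, 0, 0, 0], [-1, 0, 0, 0, 0, 0, 0], [-1, 0, 0, 0, 0, 0, 0], [-1, 0, 0, 0, 0, 0, 0], [-1, 0, 0, 0, 0, 0, 0]]]'

```text
clock: 12.02
tool_pos: [0.6348, 0.0876, 0.0129]
orientation: [-90.0, 0.0, 160.9]
force: [-0.8, -0.8, 5.0]
opening: 0.0512
```

Emit:
step_arm --rows '[[[-1, 0, 0, 0.5, 0, 0, 0], [-1, 0, 0, 2, 0, 0, 0], [-1, 0, 0, 4, 0, 0, 0], [-1, 0, 0, 4, 0, 0, 0], [-1, -2, -2.4, 0, 0, 0, 0], [-1, -4, -4.5, 0, 0, 0, 0], [-1, -4, -4.5, 0, 0, 0, 0], [-1, -4, -4.5, 0, 0, 0, 0], [-1, -3.5, -3.46, 0, 0, 0, 0], [-1, 0, 0, 0, 0, 0, 0], [-1, 0, 0, 0, 0, 0, 0]]]'

```text
clock: 13.4
tool_pos: [0.46, -0.106, 0.1178]
orientation: [-90.0, 0.0, 160.8]
force: [-0.3, 0.4, -3.4]
opening: 0.0512
```

Run:
```python
from h import *
o=ctrl.get_obs();print(o["tool_pos"],o["orientation"],o["force"],o["clock"])
w=cam("wrist");im=ctrl.snapshot("wrist");T=o["tool_pos"]
try: lens(im,w,T[2]+.0351,box=(200,320,230,420))
except Exception as e: print(e)
s=ctrl.snapshot("side")
a=cv2.resize(im[140:340,200:440],None,fx=1.6,fy=1.6);b=cv2.resize(s[130:280,220:400],None,fx=2.133,fy=2.133)
cv2.imwrite("pics/w9.png",np.hstack([a,b]))
```

```text
[ 0.45999518 -0.10604215  0.11780531] [-9.00290807e+01  4.16970696e-02  1.60837172e+02] [-0.28496345  0.35019248 -3.43326943] 13.4
ellipse [323.  282.2] [48.3 63.1] [ 0.4575 -0.1049  0.1529]
```

View pics/w9.png

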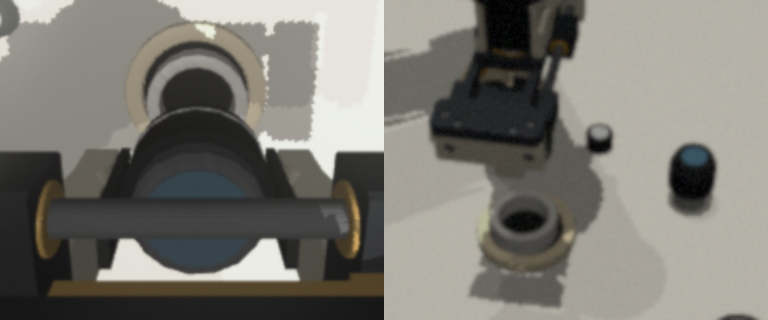

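Emit:
step_arm --rows '[[[-1, 0, 0, -3, 0, 0, 0], [-1, 0, 0, -3, 0, 0, 0], [-1, 0, 0, -0.6, 0, 0, 0], [-1, 0, 0, -0.4, 0, 0, 0], [-1, 0, 0, -0.4, 0, 0, 0], [-1, 0, 0, -0.2, 0, 0, 0], [-1, 0, 0, -0.2, 0, 0, 0], [-1, 0, 0, 0, 0, 0, 0]]]'

```text
clock: 14.5
tool_pos: [0.4598, -0.106, 0.0397]
orientation: [-90.0, 0.0, 160.9]
force: [-0.1, -0.4, -3.3]
opening: 0.0518
```

Emit:
step_arm --rows '[[[-1, 0, 0, -0.2, 0, 0, 0], [-1, 0, 0, -0.2, 0, 0, 0], [-1, 0, 0, -0.1, 0, 0, 0], [-1, 0, 0, 0, 0, 0, 0], [-1, 0, 0, 0, 0, 0, 0]]]'

```text
clock: 15.12
tool_pos: [0.4598, -0.106, 0.0346]
orientation: [-90.0, 0.0, 160.9]
force: [0.3, -0.4, -3.3]
opening: 0.0518
```

Emit:
step_arm --rows '[[[-1, 0, 0, -0.06, 0, 0, 0], [-1, 0, 0, 0, 0, 0, 0], [0.3, 0, 0, 0, 0, 0, 0], [1, 0, 0, 0, 0, 0, 0], [1, 0, 0, 0, 0, 0, 0], [1, 0, 0, 0, 0, 0, 0], [1, 0, 0, 2, 0, 0, 0], [1, 0, 0, 4, 0, 0, 0], [1, 0, 0, 4, 0, 0, 0], [1, 0, 0, 0, 0, 0, 0], [1, 0, 0, 0, 0, 0, 0]]]'

```text
clock: 16.5
tool_pos: [0.4594, -0.1059, 0.1337]
orientation: [-90.0, -0.0, 160.9]
force: [0.1, -0.4, 0.3]
opening: 0.0873
```

Run:
```python
from h import *
o=ctrl.get_obs();print(o["tool_pos"],o["orientation"],o["force"],o["clock"])
w=cam("wrist");im=ctrl.snapshot("wrist");T=o["tool_pos"]
lens(im,w,.069);circ(im,w,[.46,-.106,.069],.022,half=70)
s=ctrl.snapshot("side")
a=cv2.resize(im[140:340,200:440],None,fx=1.6,fy=1.6);b=cv2.resize(s[130:280,220:400],None,fx=2.133,fy=2.133)
cv2.imwrite("pics/w10.png",np.hstack([a,b]))
c=cam("scene");print("cap guess in wrist",proj(w,[.6135,-.2575,.014]))
```

```text
[ 0.45940056 -0.10592359  0.13369415] [-9.00177801e+01 -5.99371972e-03  1.60859525e+02] [ 0.14531945 -0.44175721  0.27480738] 16.5
ellipse [323.2 212. ] [38.1 39.8] [ 0.4601 -0.1059  0.069 ]
none
cap guess in wrist [434.71479123 -30.22093569]
```

Emit:
step_arm --rows '[[[1, 2.6, -2.5, 0, 0, 0, 0], [1, 4, -3.8, 0, 0, 0, 0], [1, 4, -3.8, 0, 0, 0, 0], [1, 3, -2.8, 0, 0, 0, 0], [1, 2, -2, -1, 0, 0, 0], [1, 0, 0, -1, 0, 0, 0], [1, 0, 0, 0, 0, 0, 0], [1, 0, 0, 0, 0, 0, 0]]]'

```text
clock: 17.6
tool_pos: [0.6153, -0.2544, 0.114]
orientation: [-90.0, -0.0, 160.9]
force: [0.3, 0.2, -0.3]
opening: 0.0877
```

```bash
cat >> h.py <<'E'
def dark(im,w,z,th=70,box=(100,260,230,420)):
    g=cv2.cvtColor(im,6);m=(g<th).astype(np.uint8);b=np.zeros_like(m);y0,y1,x0,x1=box;b[y0:y1,x0:x1]=1;m*=b
    c=max(cv2.findContours(m,0,1)[0],key=cv2.contourArea);e=cv2.fitEllipse(cv2.convexHull(c));print("dark",np.round(e[0],1),np.round(e[1],1),cv2.boundingRect(c),cast(w,e[0],z).round(4))
E
python3 - <<'E'
from h import *
o=ctrl.get_obs();print(o["tool_pos"],o["clock"])
w=cam("wrist");im=ctrl.snapshot("wrist")
circ(im,w,[.615,-.256,.014],.028,half=80);circ(im,w,[.615,-.256,.014],.022,half=80)
for z in(.014,.007): dark(im,w,z)
a=cv2.resize(im[140:340,200:440],None,fx=1.6,fy=1.6);b=cv2.imread("pics/w10.png")
cv2.imwrite("pics/w11.png",np.vstack([b,cv2.resize(np.hstack([a,a]),(b.shape[1],320))])[:, :] if 0 else np.vstack([b,cv2.copyMakeBorder(a[:270],0,0,0,b.shape[1]-a.shape[1],0)]))
E
```

```text
[ 0.61526703 -0.25441342  0.11402066] 17.6
none
px [326.  199.9] r mm 21.6 -> [ 0.6155 -0.257 ]
dark [325.4 198.1] [55.7 56.1] (298, 170, 56, 56) [ 0.6174 -0.257   0.014 ]
dark [325.4 198.1] [55.7 56.1] (298, 170, 56, 56) [ 0.6155 -0.2564  0.007 ]
```

View pics/w11.png

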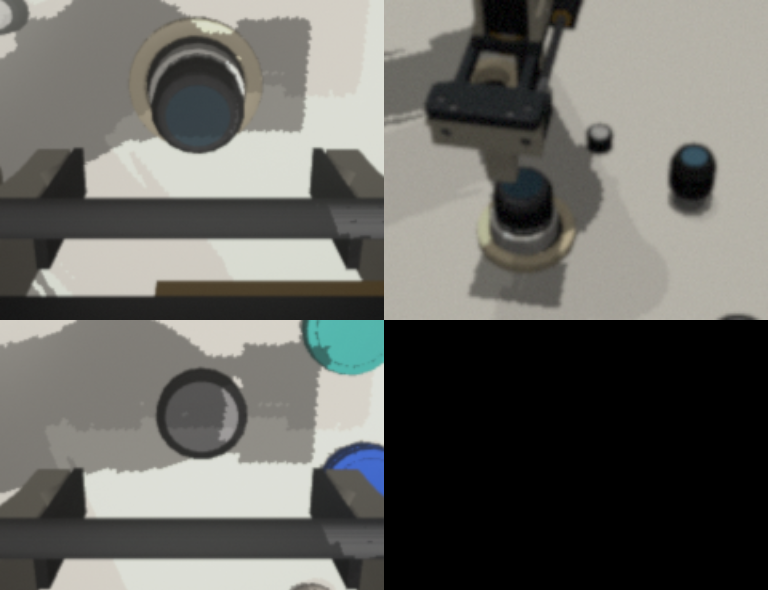

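Emit:
step_arm --rows '[[[1, 0, -0.26, -3, 0, 0, 0], [1, 0, 0, -4, 0, 0, 0], [1, 0, 0, -2.5, 0, 0, 0], [1, 0, 0, -1, 0, 0, 0], [1, 0, 0, 0, 0, 0, 0], [1, 0, 0, 0, 0, 0, 0]]]'

```text
clock: 18.4
tool_pos: [0.6168, -0.2577, 0.0106]
orientation: [-90.0, 0.1, 160.9]
force: [0.3, 0.5, -0.0]
opening: 0.0874
```

Run:
```python
from h import *
o=ctrl.get_obs();print(o["tool_pos"],o["force"],o["clock"])
w=cam("wrist");im=ctrl.snapshot("wrist");cv2.imwrite("pics/w12.png",im)
circ(im,w,[.6155,-.257,.014],.0218,half=80)
```

```text
[ 0.61678875 -0.25765499  0.0105514 ] [ 0.31964633  0.48712197 -0.01653249] 18.4
px [322.5 253.1] r mm 21.8 -> [ 0.6144 -0.2561]
```

Emit:
step_arm --rows '[[[1, -0.15, 0.1, 0, 0, 0, 0], [1, 0, 0, -0.45, 0, 0, 0], [1, 0, 0, 0, 0, 0, 0], [-1, 0, 0, 0, 0, 0, 0], [-1, 0, 0, 0, 0, 0, 0], [-1, 0, 0, 0, 0, 0, 0], [-1, 0, 0, 0, 0, 0, 0], [-1, 0, 0, 0, 0, 0, 0], [-1, 0, 0, 0, 0, 0, 0], [-1, 0, 0, 0, 0, 0, 0]]]'

```text
clock: 19.7
tool_pos: [0.6143, -0.2566, 0.0045]
orientation: [-90.0, 0.0, 160.9]
force: [0.3, -0.4, 0.2]
opening: 0.0548
```

Emit:
step_arm --rows '[[[-1, 0, 0, 0.5, 0, 0, 0], [-1, 0, 0, 3, 0, 0, 0], [-1, 0, 0, 5, 0, 0, 0], [-1, 0, 0, 4, 0, 0, 0], [-1, -2.46, 2.4, 0, 0, 0, 0], [-1, -4, 3.9, 0, 0, 0, 0], [-1, -4, 3.9, 0, 0, 0, 0], [-1, -3, 2.9, 0, 0, 0, 0], [-1, -2, 1.96, 0, 0, 0, 0], [-1, 0, 0, 0, 0, 0, 0], [-1, 0, 0, 0, 0, 0, 0]]]'

```text
clock: 21.08
tool_pos: [0.4603, -0.1059, 0.13]
orientation: [-90.0, 0.1, 160.9]
force: [0.1, 0.3, 0.5]
opening: 0.0552
```

Run:
```python
from h import *
o=ctrl.get_obs();print(o["tool_pos"],o["orientation"],o["force"],o["opening"],o["clock"])
w=cam("wrist");im=ctrl.snapshot("wrist");T=o["tool_pos"];cv2.imwrite("pics/w13.png",im)
circ(im,w,[T[0],T[1],T[2]+.0095],.0218,half=60)
try: lens(im,w,.069)
except Exception as e: print(e)
```

```text
[ 0.46031116 -0.10594934  0.1300384 ] [-9.00258744e+01  6.79990838e-02  1.60912700e+02] [0.09580798 0.26961868 0.46117487] 0.055175359248830075 21.075
px [326.  253.8] r mm 22.2 -> [ 0.4598 -0.1073]
ellipse [324.4 207.7] [24.7 34.2] [ 0.4655 -0.1085  0.069 ]
```

Emit:
step_arm --rows '[[[-1, -0.03, 0, -3, 0, 0, 0], [-1, 0, 0, -2, 0, 0, 0], [-1, 0, 0, -0.4, 0, 0, 0], [-1, 0, 0, -0.3, 0, 0, 0], [-1, 0, 0, -0.2, 0, 0, 0], [-1, 0, 0, 0, 0, 0, 0], [-1, 0, 0, 0, 0, 0, 0]]]'

```text
clock: 22.0
tool_pos: [0.4596, -0.1059, 0.0709]
orientation: [-90.0, 0.0, 160.9]
force: [-0.5, 0.3, -0.5]
opening: 0.0546
```

Emit:
step_arm --rows '[[[-1, 0, 0, -0.2, 0, 0, 0], [-1, 0, 0, -0.2, 0, 0, 0], [-1, 0, 0, -0.07, 0, 0, 0], [-1, 0, 0, 0, 0, 0, 0], [-1, 0, 0, 0, 0, 0, 0]]]'

```text
clock: 22.62
tool_pos: [0.4594, -0.106, 0.0658]
orientation: [-90.0, -0.0, 160.9]
force: [-0.7, -0.0, -0.8]
opening: 0.0553
```

Release, rise, then travel to the eyepiece (about .614, -.090) with a look.

Emit:
step_arm --rows '[[[0.3, 0, 0, 0, 0, 0, 0], [1, 0, 0, 0, 0, 0, 0], [1, 0, 0, 0, 0, 0, 0], [1, 0, 0, 0, 0, 0, 0], [1, 0, 0, 3, 0, 0, 0], [1, 0, 0, 5, 0, 0, 0], [1, 0, 0, 0, 0, 0, 0], [1, 0, 0, 0, 0, 0, 0]]]'

```text
clock: 23.62
tool_pos: [0.4591, -0.1059, 0.1456]
orientation: [-90.0, 0.0, 160.9]
force: [-0.4, -0.8, -0.1]
opening: 0.0875
```

Run:
```python
from h import *
o=ctrl.get_obs();print(o["tool_pos"],o["clock"])
w=cam("wrist");im=ctrl.snapshot("wrist");s=ctrl.snapshot("side")
circ(im,w,[.46,-.106,.075],.0218,half=60)
a=cv2.resize(im[140:340,200:440],None,fx=1.6,fy=1.6);b=cv2.resize(s[130:280,220:400],None,fx=2.133,fy=2.133)
cv2.imwrite("pics/w14.png",np.hstack([a,b]))
```

```text
[ 0.45909068 -0.10591055  0.14561212] 23.625
px [324.9 210.1] r mm 22.3 -> [ 0.4591 -0.1071]
```

Emit:
step_arm --rows '[[[1, 3.4, 0.4, 0, 0, 0, 0], [1, 4, 0.4, 0, 0, 0, 0], [1, 4, 0.4, 0, 0, 0, 0], [1, 4, 0.4, 0, 0, 0, 0], [1, 0, 0, 0, 0, 0, 0], [1, 0, 0, 0, 0, 0, 0]]]'

```text
clock: 24.48
tool_pos: [0.6122, -0.0901, 0.1441]
orientation: [-89.9, -0.2, 160.9]
force: [0.2, -0.5, 0.9]
opening: 0.0874
```

Run:
```python
from h import *
o=ctrl.get_obs();print(o["tool_pos"],o["clock"])
w=cam("wrist");im=ctrl.snapshot("wrist")
lens(im,w,.06)
a=cv2.resize(im[140:310,200:440],None,fx=1.6,fy=1.6);b=cv2.imread("pics/w14.png")
cv2.imwrite("pics/w15.png",np.vstack([b,cv2.copyMakeBorder(a,0,0,0,b.shape[1]-a.shape[1],0)]))
```

```text
[ 0.61221615 -0.09006425  0.14412459] 24.475
ellipse [324.  202.9] [23.8 24.9] [ 0.6144 -0.0915  0.06  ]
```

View pics/w15.png

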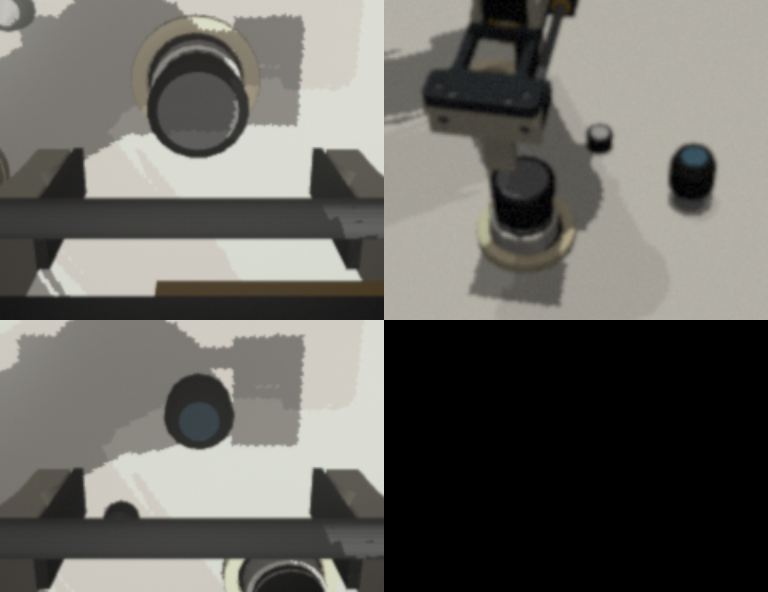

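Emit:
step_arm --rows '[[[1, 0.2, -0.12, -3, 0, 0, 0], [1, 0, 0, -2.9, 0, 0, 0], [1, 0, 0, 0, 0, 0, 0], [1, 0, 0, 0, 0, 0, 0]]]'

```text
clock: 25.02
tool_pos: [0.6157, -0.0913, 0.0881]
orientation: [-90.0, 0.1, 160.9]
force: [0.2, -0.2, 1.2]
opening: 0.0879
```

Run:
```python
from h import *
o=ctrl.get_obs();print(o["tool_pos"],o["clock"])
w=cam("wrist");im=ctrl.snapshot("wrist");cv2.imwrite("pics/w16.png",im)
lens(im,w,.06)
```

```text
[ 0.61565114 -0.09127604  0.08805004] 25.025
ellipse [324.4 230.7] [29.6 31.5] [ 0.6145 -0.0915  0.06  ]
```

Emit:
step_arm --rows '[[[1, -0.1, 0, -2, 0, 0, 0], [1, 0, 0, -2.5, 0, 0, 0], [1, 0, 0, -1.6, 0, 0, 0], [1, 0, 0, 0, 0, 0, 0], [-1, 0, 0, 0, 0, 0, 0], [-1, 0, 0, 0, 0, 0, 0], [-1, 0, 0, 0, 0, 0, 0], [-1, 0, 0, 0, 0, 0, 0], [-1, 0, 0, 0, 0, 0, 0], [-1, 0, 0, 0, 0, 0, 0], [-1, 0, 0, 0, 0, 0, 0], [-1, 0, 0, 0, 0, 0, 0]]]'

```text
clock: 26.58
tool_pos: [0.6144, -0.0913, 0.0259]
orientation: [-90.0, 0.0, 160.9]
force: [-0.2, -0.6, 2.4]
opening: 0.0412
```

Emit:
step_arm --rows '[[[-1, 0, 0, 0.5, 0, 0, 0], [-1, 0, 0, 3, 0, 0, 0], [-1, 0, 0, 5, 0, 0, 0], [-1, -1.5, 1.4, 3, 0, 0, 0], [-1, -3.6, 3.3, 0, 0, 0, 0], [-1, -4, 3.8, 0, 0, 0, 0], [-1, -4, 3.8, 0, 0, 0, 0], [-1, -3.6, 3.3, 0, 0, 0, 0], [-1, -2, 1.7, 0, 0, 0, 0], [-1, -1, 1, 0, 0, 0, 0], [-1, 0, 0, 0, 0, 0, 0], [-1, 0, 0, 0, 0, 0, 0]]]'

```text
clock: 28.08
tool_pos: [0.4179, 0.0917, 0.1408]
orientation: [-90.0, 0.0, 160.9]
force: [0.2, -0.7, -1.9]
opening: 0.0416
```

Run:
```python
from h import *
o=ctrl.get_obs();print(o["tool_pos"],o["orientation"],o["force"],o["opening"],o["clock"])
w=cam("wrist");im=ctrl.snapshot("wrist");cv2.imwrite("pics/w17.png",im);T=o["tool_pos"]
circ(im,w,[.453,.08,.026],.018,half=60);circ(im,w,[.453,.08,.026],.032,half=60)
print(proj(w,[.453,.08,.026]))
```

```text
[0.41786446 0.09166486 0.14077847] [-8.99929658e+01  5.35951466e-03  1.60867015e+02] [ 0.24438547 -0.70012074 -1.87870879] 0.041635438518703986 28.075
px [323.9 160.4] r mm 18.8 -> [0.4527 0.0792]
px [323.9 160.4] r mm 16.8 -> [0.4527 0.0792]
px [325.  160.4] r mm 31.1 -> [0.4523 0.0782]
[322.99333314 160.36031664]
```

Emit:
step_arm --rows '[[[-1, 1.7, -0.6, 0, 0, 0, 0], [-1, 1.7, -0.65, -1.5, 0, 0, 0], [-1, 0, 0, -3, 0, 0, 0], [-1, 0, 0, -2.5, 0, 0, 0], [-1, 0, 0, -0.9, 0, 0, 0], [-1, 0, 0, 0, 0, 0, 0], [-1, 0, 0, 0, 0, 0, 0]]]'

```text
clock: 29.0
tool_pos: [0.4521, 0.0796, 0.0626]
orientation: [-90.1, 0.1, 160.9]
force: [-0.4, 0.0, -1.1]
opening: 0.0413
```

Run:
```python
from h import *
o=ctrl.get_obs();print(o["tool_pos"],o["force"],o["clock"])
w=cam("wrist");im=ctrl.snapshot("wrist");cv2.imwrite("pics/w18.png",cv2.resize(im[140:340,210:440],None,fx=3,fy=3))
for z in (.026,.06): print(proj(w,[.452,.079,z]))
```

```text
[0.45209785 0.07955738 0.06257253] [-0.37728402  0.04642306 -1.12564385] 29.0
[324.35136923 224.91176283]
[324.49185777 244.62020929]
```

View pics/w18.png

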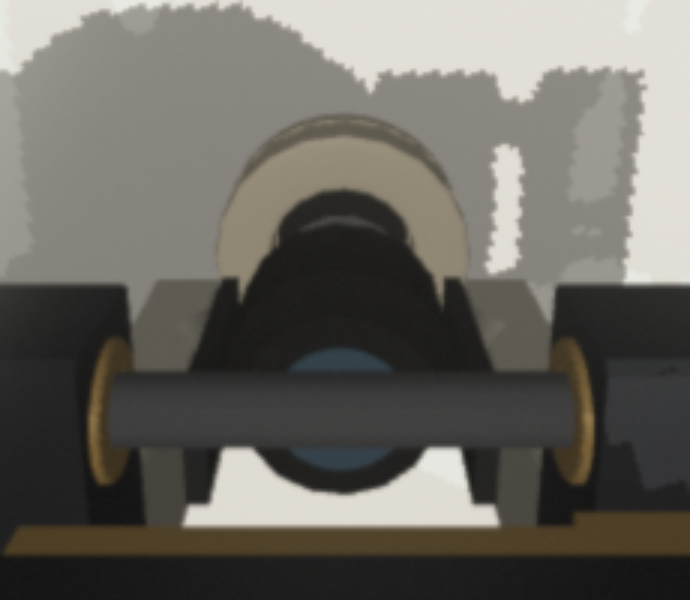

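The eyepiece is upright in the jaws. The seat's centre column is about 324, its far rim is at row 184 and the far edge of its hole is at row 203.

Run:
```python
from h import *
w=cam("wrist");T=ctrl.get_obs()["tool_pos"];d=np.array([.945,-.327]);j=np.array([.327,.945])
for v,r in((184.3,.032),(203.3,.018)):
    X=cast(w,(324.2,v),.026)[:2]-r*d; print(X,(X-T[:2])@d,(X-T[:2])@j)
```

```text
[0.45107975 0.07955049] -0.0009162524290623139 -0.0004321366838738818
[0.45089941 0.0796031 ] -0.0011038783612740298 -0.0004413915272933663
```

Emit:
step_arm --rows '[[[-1, -0.1, 0, 0, 0, 0, 0], [-1, 0, 0, -0.6, 0, 0, 0], [-1, 0, 0, -0.4, 0, 0, 0], [-1, 0, 0, -0.3, 0, 0, 0], [-1, 0, 0, -0.2, 0, 0, 0], [-1, 0, 0, 0, 0, 0, 0], [-1, 0, 0, 0, 0, 0, 0]]]'

```text
clock: 29.92
tool_pos: [0.4504, 0.0794, 0.0468]
orientation: [-90.0, 0.0, 160.9]
force: [-0.5, 0.8, -1.4]
opening: 0.0415
```

No contact; continuing to just above the floor.

Emit:
step_arm --rows '[[[-1, 0, 0, -0.4, 0, 0, 0], [-1, 0, 0, -0.4, 0, 0, 0], [-1, 0, 0, -0.2, 0, 0, 0], [-1, 0, 0, -0.15, 0, 0, 0], [-1, 0, 0, 0, 0, 0, 0], [-1, 0, 0, 0, 0, 0, 0]]]'

```text
clock: 30.68
tool_pos: [0.4504, 0.0794, 0.0353]
orientation: [-90.0, 0.0, 160.9]
force: [-0.9, 0.9, -2.0]
opening: 0.0414
```

Emit:
step_arm --rows '[[[-1, 0, 0, -0.08, 0, 0, 0], [-1, 0, 0, 0, 0, 0, 0], [0.1, 0, 0, 0, 0, 0, 0], [1, 0, 0, 0, 0, 0, 0], [1, 0, 0, 0, 0, 0, 0], [1, 0, 0, 0, 0, 0, 0], [1, 0, 0, 1, 0, 0, 0], [1, 0, 0, 4, 0, 0, 0], [1, 0, 0, 5, 0, 0, 0], [1, 0, 0, 0, 0, 0, 0], [1, 0, 0, 0, 0, 0, 0]]]'

```text
clock: 32.05
tool_pos: [0.4502, 0.0793, 0.1349]
orientation: [-90.1, 0.0, 160.9]
force: [-0.8, 0.0, -1.0]
opening: 0.0873
```

Run:
```python
from h import *
o=ctrl.get_obs();print(o["tool_pos"],o["force"],o["clock"])
w=cam("wrist");im=ctrl.snapshot("wrist");T=o["tool_pos"]
e=lens(im,w,.068); K,R,t=w
print("lens diam mm if z=.068", e[1][1]/K[0,0]*(R@np.array([T[0],T[1],.068])+t)[2]*1000)
w16=cv2.imread("pics/w16.png");print("before: 31.5 px at TCP z .088")
circ(im,w,[.4505,.079,.026],.032,half=60)
```

```text
[0.45018106 0.0792995  0.13492163] [-0.81150429  0.03360544 -1.00565248] 32.05
ellipse [323.4 211.5] [25.1 26.6] [0.4506 0.0793 0.068 ]
lens diam mm if z=.068 22.623020271249448
before: 31.5 px at TCP z .088
px [322.6 196.1] r mm 31.1 -> [0.4528 0.0794]
```

Withdrawing the arm so both fixed cameras can check the heights and the bystanders.

Emit:
step_arm --rows '[[[1, 0, 0, 5, 0, 0, 0], [1, 0, 3, 4, 0, 0, 0], [1, -1, 5, 0, 0, 0, 0], [1, -1, 5, 0, 0, 0, 0], [1, -1, 5, 0, 0, 0, 0], [1, -1, 5, 0, 0, 0, 0], [1, -1, 5, 0, 0, 0, 0], [1, -1, 5, 0, 0, 0, 0], [1, 0, 0, 0, 0, 0, 0], [1, 0, 0, 0, 0, 0, 0]]]'

```text
clock: 33.35
tool_pos: [0.3899, 0.4087, 0.223]
orientation: [-89.8, -0.0, 160.9]
force: [0.1, 1.0, 0.5]
opening: 0.0876
```

Run:
```python
from h import *
A={}
def blob(im,m,c,h=14):
    x,y=map(int,c);b=np.zeros(m.shape,np.uint8);b[y-h:y+h,x-h:x+h]=1
    cs=cv2.findContours((m*b).astype(np.uint8),0,1)[0]
    if not cs:return None
    k=max(cs,key=cv2.contourArea);M=cv2.moments(k);return (np.array([M["m10"],M["m01"]])/max(M["m00"],1e-9)).round(1),cv2.contourArea(k)
P=dict(knob=((.5445,-.007,.018),60),jar=((.452,-.282,.036),60),bottle=((.476,.26,.04),60),blue=((.534,-.341,.01),60),teal=((.6355,-.3575,.01),60))
for n in("scene","side"):
    im=ctrl.snapshot(n);cv2.imwrite(f"pics/end_{n}.png",im);c=cam(n);A[n]=(im,c);old=cv2.imread(f"pics/{n}0.png")
    for k,(X,h) in P.items():
        x,y=map(int,proj(c,X)); t=old[y-11:y+11,x-11:x+11];r=cv2.matchTemplate(im[y-17:y+17,x-17:x+17],t,cv2.TM_CCOEFF_NORMED);_,v,_,l=cv2.minMaxLoc(r);print(n,k,"shift",l[0]-6,l[1]-6,round(v,2))
Pm=[A[n][1][0]@np.c_[A[n][1][1],A[n][1][2]] for n in A]
def tri(a,b): X=cv2.triangulatePoints(*Pm,np.array(a,float),np.array(b,float));return (X[:3]/X[3]).ravel().round(4)
px=[]
for n,(im,c) in A.items():
    a=im.astype(int);px.append(blob(im,(a[...,0]-a[...,2])>6,proj(c,[.45,.078,.068])))
print("eyepiece lens",px,tri(px[0][0],px[1][0]) if all(px) else "")
# same method on the initial standing eyepiece for calibration
q=[blob(None,(lambda a:(a[...,0]-a[...,2])>6)(cv2.imread(f"pics/{n}0.png").astype(int)),proj(A[n][1],[.6145,-.0915,.06])) for n in A];print("initial",q,tri(q[0][0],q[1][0]) if all(q) else "")
# cap: dark+grey blob vs bright table
for n,(im,c) in A.items():
    print(n,"cap top proj",proj(c,[.4595,-.1065,.075]).round(1)); x,y=map(int,proj(c,[.4595,-.1065,.075]))
    o0=cv2.imread(f"pics/{n}0.png");x0,y0=map(int,proj(c,[.615,-.2565,.014]))
    t=o0[y0-9:y0+9,x0-9:x0+9];r=cv2.matchTemplate(im[y-20:y+20,x-20:x+20],t,cv2.TM_CCOEFF_NORMED);_,v,_,l=cv2.minMaxLoc(r);print("cap shift vs expected",l[0]-11,l[1]-11,round(v,2))
print(ctrl.get_obs()["clock"])
```

```text
scene knob shift 0 0 0.99
scene jar shift 0 0 0.99
scene bottle shift 0 0 0.98
scene blue shift 0 0 0.98
scene teal shift 0 0 0.97
side knob shift 0 0 1.0
side jar shift 0 0 0.99
side bottle shift 0 0 0.99
side blue shift 0 -1 0.49
side teal shift 0 0 0.41
eyepiece lens [(array([338.1, 158.2]), 42.0), (array([268.5, 151.4]), 70.0)] [0.4489 0.079  0.0665]
initial [(array([300.6, 232.8]), 64.0), (array([365.2, 203.2]), 98.0)] [ 0.6131 -0.0925  0.059 ]
scene cap top proj [270.8 181.7]
cap shift vs expected 1 2 0.58
side cap top proj [284.8 212.8]
cap shift vs expected 1 2 0.42
33.45
```

```bash
python3 -c "
from plant import ctrl
print(ctrl.close_job())"
```

```text
the job is handed in; nothing more can be done
None
```

The job is handed in at about 33.5 s of the 96 s. The spacer ring, objective and cap are stacked on the wide seat, and the eyepiece stands tube down in the narrow seat, placed in the order asked.

**Stack:** close pictures showed the ring in the recess, the objective upright with its lens centred within 1 mm, and the cap level over the neck. I felt no contact on any insertion.

**Eyepiece:** its lens is centred in the seat. By triangulation it stands 7.5 mm higher than it did on the table, against 8 mm expected, so it is home.

**Bystanders:** the knob, jar and bottle show zero pixel shift in both fixed cameras. The blue and turquoise discs show zero shift in the scene view.

**Weak checks:**
- In the side view the matches on the two discs were poor (0.41 and 0.49).
- The final cap match in the fixed cameras was also poor (0.42–0.58) and 1–2 pixels off. For the cap I relied on the close pictures taken after release.
- I had used all 16 picture views before releasing the eyepiece, so its final state was checked by numbers only.

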